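# Uncouple the filter cartridge from the bench air outlet

## Task

Uncouple the grey filter cartridge from the bench air outlet: push the outlet's sprung collar all the way down, pull the cartridge straight up out of the coupling and let the collar spring back up. Then stand the cartridge upright on its brass nipple in the small plain steel tray (not the long instrument tray at the table's front edge) and let go; do not drop it and do not disturb the small bottle, the capped tube or the tube rack standing round the work.

Things in the scene. Friction and masses are not known exactly. Their poses are not given: they have to be found in the camera images.
- outlet: Bench air outlet, fixed: aluminium block 110 x 110 x 30 mm with an upright quick coupling on its middle, mouth up. Origin at the centre of the block's underside, z up; the coupling's axis is vertical through it. The mouth (top edge of the steel tube, bore 29 mm) is 73 mm above the origin. A port stub sticks out 30 mm from the +x face at 15 mm height.
- collar_top (a point): Centre of the top face of the coupling's sprung steel collar, a round flange 96 mm across with a hole 44 mm across (so a flat ring 26 mm wide to press on), 8 mm thick, round the cartridge. 87 mm above the outlet's origin with the collar up, 75 mm with it fully down.
- collar (a joint): Collar travel, m: 0 up (sprung, 3 N), 0.012 fully down at its stop (9 N). Catches hold the nipple unless the collar is past 0.009. One gripper does it: fingers open on both sides of the cartridge, tips press the collar down, fingers close on the grey body, lift. As the cartridge rises the catches ride on the nipple; when it is out the collar snaps up.
- cartridge: Filter cartridge, loose, about 0.12 kg, 80 mm tall, round about z (up). Origin: centre of the nipple's flat bottom. Brass nipple 26 mm across, z 0 to 35 mm (groove at 18 to 27 mm); grey body 36 mm across, z 35 to 80 mm, gripped by its sides. Coupled at the start: origin 38 mm above the outlet's origin, on its axis. It must rise 49 mm to clear the raised collar.
- tray: Small plain steel tray, fixed, 150 (its x) x 120 (its y) x 18 mm high, walls and floor 3 mm. Origin at the centre of its underside, z up; the inner floor is 3 mm above the origin. It is not the long instrument tray, about 240 mm long with rounded corners, that lies at the table's front edge and is part of the room.
- reagent_bottle: Bystander: clear bottle with a black cap, 49 mm across, 94 mm tall; origin at the centre of its underside.
- tube_50: Bystander: standing tube with a blue cap, 34 mm across, 110 mm tall; origin at the centre of its underside.
- tube_rack: Bystander: blue microtube rack, 62 x 200 x 47 mm (long along its y); origin at the centre of its underside.
Not all that is in view belongs to the job. Leave any green look-alike of the cartridge alone.

How it is judged:
On the way, in this order (a step that is already met when the one before it is completed fails the run):
1. the collar is pushed down to release the cartridge, which is still in the coupling (value of joint collar above 0.009 m and z of cartridge in the frame of outlet below 0.045 m and horizontal distance between cartridge and outlet below 0.005 m), for 0.1 s.
2. the cartridge is lifted out of the coupling and the collar has sprung back up (z of cartridge in the frame of outlet above 0.075 m and value of joint collar below 0.002 m), for 0.1 s.
At the end, for the whole second after the job is handed in: The cartridge stands upright (within 0.1 rad), nipple down, at rest on the floor of the tray, with its nipple wholly inside the tray's walls; the collar is back up (within 2 mm) (x of cartridge in the frame of tray between -0.06 and 0.06 m and y of cartridge in the frame of tray between -0.045 and 0.045 m and z of cartridge in the frame of tray between 0 and 0.007 m and angle between cartridge's own z axis and vertical below 0.1 rad and linear speed of cartridge below 0.02 m/s and value of joint collar below 0.002 m); the robot touches nothing.
It fails at once if the cartridge is dropped (falls freely more than about 3 cm) (linear speed of cartridge above 0.8 m/s and contact force between the fingers and cartridge below 0.1 N).
It fails at once if a bystander (reagent bottle, tube or rack) is moved by more than 3 cm (distance of any of reagent_bottle, tube_50, tube_rack from where it was at the start of the episode above 0.03 m).
It also fails if it takes over 58 s, if anything falls off the work surface, if the arm or the gripper's body presses on something with over 40 N, if the wrist force passes 120 N, or if a joint passes its speed limit or range.

## Robot

A 7-joint arm with a two-finger parallel gripper is mounted at the origin on a cart in front of the work surface, level with it; the furniture and walls round the work are solid. World frame = base frame: x ahead of the robot, y to its left, z up, the work surface at z = 0. Lengths are in m, angles in rad, forces in N, time in s.
With the tool pointing down it reaches from about 0.425 to 0.875 m from the base axis. Payload 4.7 kg.
Tool frame: the origin (TCP) lies at the very end of the fingers, on their centre line; the grasp point (between the pads) lies 19 mm behind it; z points along the fingers, y is the line along which they close (so a half turn about z gives the same grasp; the last joint's range is limited). The gripper opens to 87 mm and grips with 3 to 60 N. Pads are 19 mm wide; open, the fingers measure 117 mm over their backs; the gripper's body (75 mm by 190 mm) begins 51 mm behind the grasp point.
Start: joints at [-1.194, 0.321, -0.07, 1.45, 0.023, 1.371, -0.057], TCP at [0.231, 0.608, 0.223] pointing down, gripper open.
Joint ranges: [-2.86, 2.86], [-0.3, 2.09], [-1.38, 1.24], [0.06, 2.45], [-1.56, 4.7], [0.09, 2.05], [-2.69, 2.69]. Speed limits (rad/s): [2.57, 2.57, 3.14, 3.14, 3.14, 3.14, 3.14].

## Interface

Orientations are given as a unit quaternion [w, x, y, z].
In Python, from station import manip, optics, ticket gives the robot as it stands. The module is installed in compiled form; this text tells all that it offers.
- The arm moves only by the tool jog_arm, never from a script. Its argument "motion" is a list of rows, each an object of numbers: "grip": the closure, from 0 (fully open) to 1 (shut); "dx", "dy", "dz": the shift along the tool's x, y, z in mm; "wx", "wy", "wz": the turn, a rotation vector about the tool's x, y, z in rad. A call has exactly 5 rows; each row shifts and turns the commanded pose from where the row before left it, along the tool's axes as they then stand; what a row does not reach is not made up. A row lasts 1/10 s, in which the tool goes at most 50 mm and 8.59 degrees, less where a joint would pass 70% of its speed; a pose out of reach is approached as far as the arm can. A call is refused whole if a number of a shift passes 50 or a number of a turn 0.15, either way. A call with a gripper value outside its range is refused whole. The fingers move at their own pace and stop on an object; "grip_force" is the grip in N (left out, the last holds). Time passes only in rows, so rows that do not move let the fingers close, or fill a call up. It gives the time, the measured TCP pose, the force, the opening and the grip force at its end, in the units of the state.
- manip.state(): the state, without advancing time (a new reading comes with each control period).
- optics.get_image(name): name is "side" or "top"; returns (picture, depth): 400x640x3 uint8, red, green, blue; 400x640 float32, m along the optical axis (not along the pixel's ray), 0 where there is no reading.
- optics.camera_model(name): a dict with "intrinsics" (3x3 intrinsics, pixels), "k1" (the pictures are not rectified: a ray, as slopes to the right and down, at radius r is drawn at 1 + k1 r^2 times it, then the intrinsics apply), "xyz" and "rotation" of the camera in the world. Camera axes: x right, y up, looking along -z (the intrinsics and any distortion apply to the point x, -y, -z); pixel columns grow to the right and rows downward; lengths in m; the calibration is good to about 2 mm. A picture is of the moment at which its call begins. camera_model takes no time and is no camera call.
- ticket.finish_job(): hands the job in; it is judged then, once.
The state is a dict: "time": time; "joint_positions": joint angles; "joint_vel": joint speeds; "effort": joint torques, N m; "ee_pos": TCP position; "tcp_rot": TCP orientation; "force": force on the tool from outside, world axes, zero at the start; "moment": the same for the moment, N m; "finger_gap": finger opening in m; "gripper_force": force on a finger pad.
Only numpy, scipy, OpenCV 4.12 (cv2) and the standard library are available. Lean on these libraries where they do the work, as an engineer would, in place of code of your own. Each camera call takes 0.05 s, during which the arm holds its last target. There are 200 camera calls.

## Working session

There is one attempt and no reset: what is moved stays moved. The work goes in short steps, Python scripts to look and compute and a tool call to move; the robot and the scene stay as the last step left them, time stands still between calls to the robot, and variables do not carry over. Pictures are saved under pics/ and viewed, at most 10 in all, crops included, and the job is handed in when it is done.

Besides the shell and the picture viewer there is one more tool, called after "Call:" in YAML: its name, and indented under it one key for each argument. jog_arm: Moves the arm, as the interface text tells. Its arguments: {"type":"object","properties":{"motion":{"type":"array","items":{"type":"object","properties":{"grip":{"type":"number"},"dx":{"type":"number"},"dy":{"type":"number"},"dz":{"type":"number"},"wx":{"type":"number"},"wy":{"type":"number"},"wz":{"type":"number"}}}},"grip_force":{"type":"number"}},"required":["motion"]}

```bash
mkdir -p pics
cat > h.py <<'E'
import numpy as np, cv2
from station import manip, optics, ticket
def snap(n):
    im,d=optics.get_image(n); np.savez(''+n+'.npz',im=im,d=d); return im,d
def load(n):
    z=np.load(''+n+'.npz'); return z['im'],z['d']
def R(m):
    r=np.array(m['rotation'],float)
    if r.size==4:
        from scipy.spatial.transform import Rotation as Q
        return Q.from_quat(np.roll(r,-1)).as_matrix()
    return r.reshape(3,3)
def slopes(n,uv):
    m=optics.camera_model(n); K=np.array(m['intrinsics'],float)
    p=np.array(uv,float).reshape(-1,1,2)
    return cv2.undistortPoints(p,K,np.array([m['k1'],0,0,0,0.]),).reshape(-1,2),m
def ray(n,uv):
    s,m=slopes(n,uv); v=np.c_[s[:,0],-s[:,1],-np.ones(len(s))]@R(m).T
    return np.array(m['xyz'],float),v
def onz(n,uv,z):
    o,v=ray(n,uv); return o+v*((z-o[2])/v[:,2])[:,None]
def cloud(n,d):
    v,u=np.nonzero(d>0); o,r=ray(n,np.c_[u,v]); return u,v,o+r*d[v,u][:,None]
E
python3 - <<'E'
from h import *
for n in('side','top'):
    im,d=snap(n); cv2.imwrite(f'pics/{n}0.png',im[...,::-1]); print(optics.camera_model(n))
print(manip.state())
E
```

```text
{'intrinsics': array([[383.1096738 ,   0.        , 320.04581425],
       [  0.        , 383.1096738 , 192.56333169],
       [  0.        ,   0.        ,   1.        ]]), 'k1': -0.007829375052583085, 'xyz': array([ 0.14935529, -0.81928993,  0.51452886]), 'rotation': array([ 0.82686892,  0.4840721 , -0.15100993, -0.24322415])}
{'intrinsics': array([[416.46870287,   0.        , 313.63366606],
       [  0.        , 416.46870287, 202.23861061],
       [  0.        ,   0.        ,   1.        ]]), 'k1': -0.020132295151781592, 'xyz': array([ 0.4693229 , -0.20222496,  1.12930789]), 'rotation': array([-0.70509184, -0.02839568,  0.01892026,  0.70829458])}
{'time': 0.1, 'joint_positions': array([-1.19391941,  0.32175408, -0.07008188,  1.45154768,  0.02263315,
        1.37079867, -0.05689472]), 'joint_vel': array([ 1.59807587e-03, -8.79830219e-04, -8.39552502e-04, -4.42716022e-03,
       -2.50499188e-05, -3.15425324e-04, -1.87829211e-04]), 'effort': array([ 3.01033460e-04, -4.92571735e+01, -4.05530585e-01, -3.13399494e+01,
       -6.40937034e-02,  3.95006652e-02,  8.51635400e-05]), 'ee_pos': array([0.23054994, 0.60721192, 0.22157016]), 'tcp_rot': array([-9.27406051e-05,  1.80377197e-01,  9.83597136e-01, -8.55614619e-04]), 'force': array([ 0.08990189, -0.31328179, -0.64691338]), 'moment': array([-0.01369499, -0.06206805,  0.01980548]), 'gripper_force': 0.0, 'finger_gap': 0.08697813235226592}
```

View pics/top0.png

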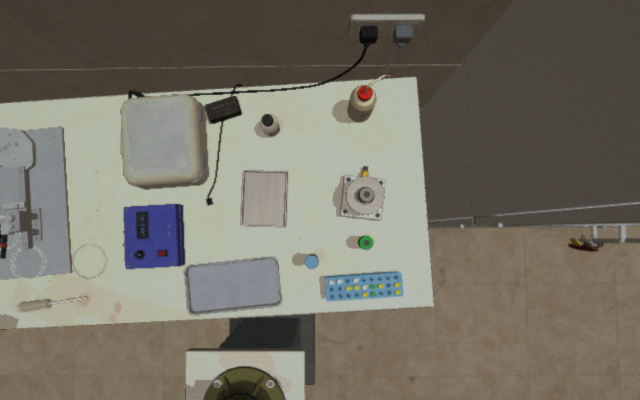

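View pics/side0.png

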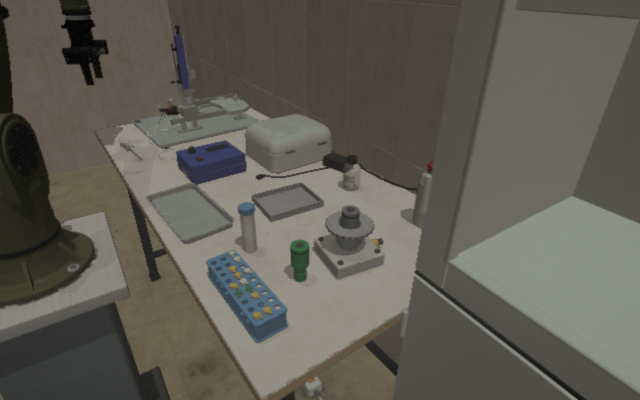

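Top view: the cartridge is the grey knob at (366,195) on the collar and block. Its possible look-alikes are the green one (366,242), the red-capped flask (363,97) and the bottle cap (269,122). The small plain tray is at (264,198) and the long instrument tray at (234,285). The bystanders are the tube (312,261), rack (363,287) and bottle (269,124). The side view agrees, with the cartridge at (350,215), green look-alike (300,258) and tray (287,201). I choose the grey knob inside the collar and will check it in a crop while measuring.

```bash
cat > m.py <<'E'
from h import *
im,d=load('top'); u,v,P=cloud('top',d)
def box(a,b,c,e): return (u>=a)&(u<=b)&(v>=c)&(v<=e)
def circ(name,b,zlo,zhi):
    m=box(*b)&(P[:,2]>zlo)&(P[:,2]<zhi); q=np.c_[u[m],v[m]].astype(np.int32)
    if len(q)<5: print(name,len(q)); return
    (c,r)=cv2.minEnclosingCircle(q); z=np.median(P[m,2]); p=onz('top',[c],z)[0]
    print(name,len(q),'px',np.round(c,1),'r_mm',round(r*(1.129-z)/416*1e3,1),p.round(4))
tb=box(200,230,180,240);print('table z',np.median(P[tb,2]))
circ('collar',(335,390,170,222),.075,.1)
circ('cart',(345,388,175,215),.106,.135)
circ('green',(355,380,230,255),.05,.2)
circ('tube',(300,325,250,272),.095,.13)
circ('bottle',(255,285,110,140),.08,.11)
for n,b,z in(('block',(335,390,165,225),(.02,.045)),('tray',(235,295,160,235),(.012,.03)),('rack',(315,410,262,308),(.03,.07)),('flask',(345,390,75,125),(.02,.3))):
    m=box(*b)&(P[:,2]>z[0])&(P[:,2]<z[1]);q=P[m]
    r=cv2.minAreaRect((q[:,:2]*1000).astype(np.float32)); print(n,m.sum(),np.round(r[0],1),np.round(r[1],1),round(r[2],1),'z',np.median(q[:,2]).round(4),q[:,2].max().round(3))
s,_=load('side'); c=np.hstack([cv2.resize(x,(400,400),interpolation=2) for x in(im[160:230,330:400],s[180:300,270:390])])
cv2.imwrite('pics/crop1.png',c[...,::-1])
E
python3 m.py
```

```text
table z 0.0013783756395071567
collar 951 px [364.8 195.4] r_mm 48.9 [ 0.5556 -0.3166  0.088 ]
cart 171 px [365.8 194.3] r_mm 18.1 [ 0.5558 -0.3157  0.1188]
green 174 px [365.2 242.6] r_mm 19.2 [ 0.4377 -0.317   0.0809]
tube 154 px [311.1 261.7] r_mm 17.2 [ 0.3929 -0.182   0.1108]
bottle 117 px [266.6 120. ] r_mm 15.4 [ 0.7477 -0.0705  0.0956]
block 626 [ 570.7 -318.3] [110.2 139.8] 83.4 z 0.0305 0.041
tray 265 [555.4 -53.3] [121.1 150.1] 87.8 z 0.0187 0.026
rack 1654 [ 322.4 -316.5] [ 62.2 200.4] 3.7 z 0.0411 0.052
flask 832 [ 817.3 -341.1] [ 64.6 138.6] 36.4 z 0.1287 0.204
```

View pics/crop1.png

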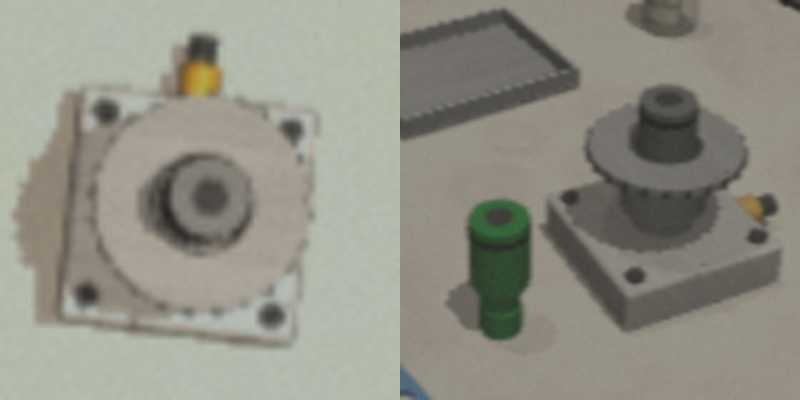

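The crop confirms a grey body seated in a round collar on the bolted block. The sizes match: collar radius 48.9 (48), body radius 18.1 (18), heights 88 and 119 mm. The green look-alike stands apart. Next I check heights along the transit and cross-check with the side view.

```bash
cat > t.py <<'E'
import sys
from h import *
from scipy.spatial.transform import Rotation as Q
def to(p):
    s=manip.state(); q=s['tcp_rot']; r=Q.from_quat(np.roll(q,-1)); print('t',round(s['time'],2),'tcp',s['ee_pos'].round(4),'F',s['force'].round(1),'gap',s['finger_gap'].round(4))
    print('tilt/axes',r.as_matrix().round(3).tolist()); print('delta tool mm',(r.inv().apply(np.array(p)-s['ee_pos'])*1e3).round(1))
if len(sys.argv)>1: to([float(x) for x in sys.argv[1:4]])
E
python3 - <<'E'
from h import *
im,d=load('top');u,v,P=cloud('top',d)
for y0 in np.arange(.8,-.5,-.1):
    print(round(y0,1),[ (lambda m: round(float(np.percentile(P[m,2],99)),2) if m.any() else None)((abs(P[:,1]-y0)<.05)&(abs(P[:,0]-x0)<.05)) for x0 in np.arange(.2,.9,.1)])
im,d=load('side');u,v,P=cloud('side',d)
for z,a,b in(('cart',.113,.125),('collar',.082,.092)):
    m=(P[:,2]>a)&(P[:,2]<b)&(abs(P[:,0]-.556)<.06)&(abs(P[:,1]+.316)<.06); q=P[m]; print(z,m.sum(),q.min(0).round(3),q.max(0).round(3),((q.min(0)+q.max(0))/2).round(4))
E
python3 t.py .45 .35 .3; python3 t.py .5557 -.3162 .3
```

```text
0.8 [None, None, None, None, None, None, None]
0.7 [0.01, 0.03, 0.03, 0.03, 0.03, None, 0.01]
0.6 [0.01, 0.04, 0.11, 0.13, 0.08, 0.08, 0.01]
0.5 [0.01, 0.03, 0.08, 0.11, 0.07, 0.08, 0.03]
0.4 [0.01, 0.02, 0.01, 0.01, 0.01, 0.01, 0.01]
0.3 [0.01, 0.01, 0.08, 0.07, 0.12, 0.12, 0.12]
0.2 [0.01, 0.02, 0.07, 0.07, 0.12, 0.13, 0.13]
0.1 [0.02, 0.02, 0.02, 0.02, 0.12, 0.12, 0.12]
0.0 [0.01, 0.02, 0.02, 0.02, 0.02, 0.01, 0.04]
-0.1 [0.01, 0.02, 0.02, 0.02, 0.02, 0.1, 0.1]
-0.2 [0.0, 0.05, 0.11, 0.01, 0.01, 0.01, 0.01]
-0.3 [None, 0.05, 0.08, 0.12, 0.12, 0.01, 0.2]
-0.4 [None, 0.05, 0.04, 0.09, 0.09, 0.01, 0.07]
cart 174 [ 0.539 -0.336  0.113] [ 0.574 -0.3    0.121] [ 0.5565 -0.3179  0.1174]
collar 848 [ 0.509 -0.366  0.082] [ 0.607 -0.27   0.092] [ 0.5578 -0.3181  0.087 ]Traceback (most recent call last):
  File "t.py", line 7, in <module>
    if len(sys.argv)>1: to([float(x) for x in sys.argv[1:4]])
                        ~~^^^^^^^^^^^^^^^^^^^^^^^^^^^^^^^^^^^
  File "t.py", line 5, in to
    s=manip.state(); q=s['tcp_rot']; r=Q.from_quat(np.roll(q,-1)); print('t',round(s['time'],2),'tcp',s
[... 239 characters left out ...]
^^^^^^^^^^^
AttributeError: 'float' object has no attribute 'round'
Traceback (most recent call last):
  File "t.py", line 7, in <module>
    if len(sys.argv)>1: to([float(x) for x in sys.argv[1:4]])
                        ~~^^^^^^^^^^^^^^^^^^^^^^^^^^^^^^^^^^^
  File "t.py", line 5, in to
    s=manip.state(); q=s['tcp_rot']; r=Q.from_quat(np.roll(q,-1)); print('t',round(s['time'],2),'tcp',s['ee_pos'].round(4),'F',s['force'].round(1),'gap',s['finger_gap'].round(4))
                                                                                                                                                         ^^^^^^^^^^^^^^^^^^^^^
AttributeError: 'float' object has no attribute 'round'
```

```bash
sed -i "s/s\['finger_gap'\].round(4)/round(float(s['finger_gap']),4)/" t.py
python3 t.py .42 .3 .28;python3 t.py .556 -.317 .2
```

```text
t 0.1 tcp [0.2305 0.6072 0.2216] F [ 0.1 -0.3 -0.6] gap 0.087
tilt/axes [[-0.935, 0.355, -0.0], [0.355, 0.935, -0.002], [-0.0, -0.002, -1.0]]
delta tool mm [-286.1 -220.1  -58. ]
t 0.1 tcp [0.2305 0.6072 0.2216] F [ 0.1 -0.3 -0.6] gap 0.087
tilt/axes [[-0.935, 0.355, -0.0], [0.355, 0.935, -0.002], [-0.0, -0.002, -1.0]]
delta tool mm [-632.2 -748.6   22.9]
```

Call:
jog_arm:
  motion:
    - {"dx": -20,"dy": -15,"dz": -6,"grip": 0}
    - {"dx": -30,"dy": -23,"dz": -6,"grip": 0}
    - {"dx": -30,"dy": -23,"dz": -6,"grip": 0}
    - {"dx": -30,"dy": -23,"dz": -6,"grip": 0}
    - {"dx": -30,"dy": -23,"dz": -6,"grip": 0}

```text
invalid input
```

Call:
jog_arm:
  motion:
    - {"dx": -30,"dy": -23,"dz": -6,"grip": 0}
    - {"dx": -30,"dy": -23,"dz": -6,"grip": 0}
    - {"dx": -30,"dy": -25,"dz": -6,"grip": 0}
    - {"dx": -30,"dy": -28,"dz": 0,"grip": 0}
    - {"dx": -25,"dy": -35,"dz": 0,"grip": 0}

```text
invalid input
```

Call:
jog_arm:
  motion:
    - {"dx": -20,"dy": -15,"dz": -6,"wx": 0,"wy": 0,"wz": 0,"grip": 0}
    - {"dx": -30,"dy": -23,"dz": -6,"wx": 0,"wy": 0,"wz": 0,"grip": 0}
    - {"dx": -30,"dy": -23,"dz": -6,"wx": 0,"wy": 0,"wz": 0,"grip": 0}
    - {"dx": -30,"dy": -23,"dz": -6,"wx": 0,"wy": 0,"wz": 0,"grip": 0}
    - {"dx": -30,"dy": -23,"dz": -6,"wx": 0,"wy": 0,"wz": 0,"grip": 0}

```text
time: 0.6
ee_pos: [0.3241, 0.4564, 0.2523]
tcp_rot: [-0.0, 0.18, 0.984, -0.0]
force: [-0.1, -0.0, 0.1]
finger_gap: 0.0871
gripper_force: 0.0
```

Call:
jog_arm:
  motion:
    - {"dx": -30,"dy": -23,"dz": -6,"wx": 0,"wy": 0,"wz": 0,"grip": 0}
    - {"dx": -30,"dy": -23,"dz": -6,"wx": 0,"wy": 0,"wz": 0,"grip": 0}
    - {"dx": -30,"dy": -25,"dz": 0,"wx": 0,"wy": 0,"wz": 0,"grip": 0}
    - {"dx": -30,"dy": -30,"dz": 0,"wx": 0,"wy": 0,"wz": 0,"grip": 0}
    - {"dx": -30,"dy": -32,"dz": 0,"wx": 0,"wy": 0,"wz": 0,"grip": 0}

```text
time: 1.1
ee_pos: [0.417, 0.2789, 0.2642]
tcp_rot: [-0.0, 0.18, 0.984, -0.0]
force: [1.5, 0.6, 0.2]
finger_gap: 0.0867
gripper_force: 0.0
```

Call:
jog_arm:
  motion:
    - {"dx": -25,"dy": -36,"dz": 0,"wx": 0,"wy": 0,"wz": 0,"grip": 0.1}
    - {"dx": -25,"dy": -36,"dz": 0,"wx": 0,"wy": 0,"wz": 0,"grip": 0.2}
    - {"dx": -25,"dy": -36,"dz": 0,"wx": 0,"wy": 0,"wz": 0,"grip": 0.29}
    - {"dx": -25,"dy": -36,"dz": 0,"wx": 0,"wy": 0,"wz": 0,"grip": 0.29}
    - {"dx": -25,"dy": -36,"dz": 0,"wx": 0,"wy": 0,"wz": 0,"grip": 0.29}

```text
time: 1.6
ee_pos: [0.4695, 0.0659, 0.2643]
tcp_rot: [-0.0, 0.18, 0.984, 0.0]
force: [0.6, 0.7, 0.1]
finger_gap: 0.0633
gripper_force: 0.0
```

Call:
jog_arm:
  motion:
    - {"dx": -25,"dy": -36,"dz": 0,"wx": 0,"wy": 0,"wz": 0,"grip": 0.29}
    - {"dx": -25,"dy": -36,"dz": 0,"wx": 0,"wy": 0,"wz": 0,"grip": 0.29}
    - {"dx": -25,"dy": -36,"dz": 0,"wx": 0,"wy": 0,"wz": 0,"grip": 0.29}
    - {"dx": -25,"dy": -36,"dz": 0,"wx": 0,"wy": 0,"wz": 0,"grip": 0.29}
    - {"dx": -20,"dy": -30,"dz": 0,"wx": 0,"wy": 0,"wz": 0,"grip": 0.29}

```text
time: 2.1
ee_pos: [0.5199, -0.1402, 0.2645]
tcp_rot: [0.0, 0.181, 0.983, -0.0]
force: [0.8, -0.4, -0.0]
finger_gap: 0.0614
gripper_force: 0.0
```

```bash
python3 t.py .556 -.317 .2
```

```text
t 2.1 tcp [ 0.5199 -0.1402  0.2645] F [ 0.8 -0.4 -0. ] gap 0.0614
tilt/axes [[-0.934, 0.356, 0.0], [0.356, 0.934, -0.0], [-0.0, -0.0, -1.0]]
delta tool mm [ -96.7 -152.4   64.5]
```

Call:
jog_arm:
  motion:
    - {"dx": -22,"dy": -34,"dz": 0,"wx": 0,"wy": 0,"wz": 0,"grip": 0.29}
    - {"dx": -22,"dy": -34,"dz": 5,"wx": 0,"wy": 0,"wz": 0,"grip": 0.29}
    - {"dx": -22,"dy": -34,"dz": 20,"wx": 0,"wy": 0,"wz": 0,"grip": 0.29}
    - {"dx": -20,"dy": -32,"dz": 20,"wx": 0,"wy": 0,"wz": 0,"grip": 0.29}
    - {"dx": -10.5,"dy": -18,"dz": 20,"wx": 0,"wy": 0,"wz": 0,"grip": 0.29}

```text
time: 2.6
ee_pos: [0.5556, -0.3175, 0.1983]
tcp_rot: [-0.0, 0.182, 0.983, -0.001]
force: [-0.7, 0.3, 0.4]
finger_gap: 0.0621
gripper_force: 0.0
```

Call:
jog_arm:
  motion:
    - {"dx": 0,"dy": 0,"dz": 20,"wx": 0,"wy": 0,"wz": 0,"grip": 0.29}
    - {"dx": 0,"dy": 0,"dz": 20,"wx": 0,"wy": 0,"wz": 0,"grip": 0.29}
    - {"dx": 0,"dy": 0,"dz": 15,"wx": 0,"wy": 0,"wz": 0,"grip": 0.29}
    - {"dx": 0,"dy": 0,"dz": 0,"wx": 0,"wy": 0,"wz": 0,"grip": 0.29}
    - {"dx": 0,"dy": 0,"dz": 0,"wx": 0,"wy": 0,"wz": 0,"grip": 0.29}

```text
time: 3.1
ee_pos: [0.5565, -0.3137, 0.1448]
tcp_rot: [0.0, 0.18, 0.984, 0.0]
force: [0.5, 0.3, 0.4]
finger_gap: 0.0617
gripper_force: 0.0
```

```bash
python3 t.py .556 -.317 .075
python3 - <<'E'
from h import *
a,_=snap('side'); b,_=snap('top')
c=np.hstack([cv2.resize(x,(400,400),interpolation=2) for x in(b[150:240,320:410],a[170:290,290:410])])
cv2.imwrite('pics/crop2.png',c[...,::-1])
E
```

```text
t 3.1 tcp [ 0.5565 -0.3137  0.1448] F [0.5 0.3 0.4] gap 0.0617
tilt/axes [[-0.935, 0.354, 0.0], [0.354, 0.935, 0.0], [-0.0, 0.0, -1.0]]
delta tool mm [-0.7 -3.3 69.8]
```

View pics/crop2.png

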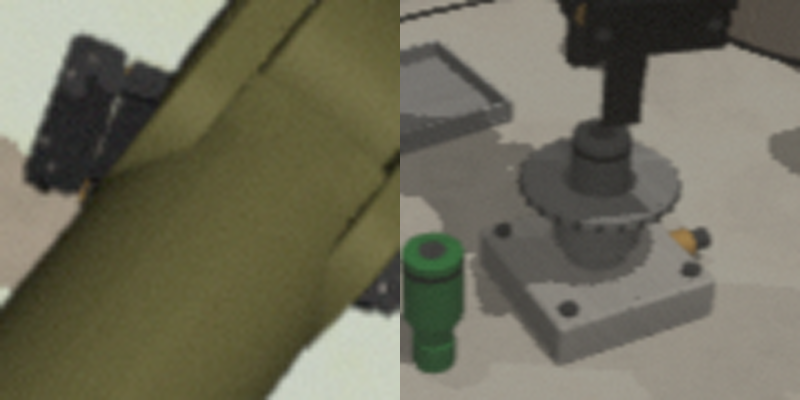

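The fingers hang above and to either side of the grey body (side crop: fingertip (622,120), cartridge top (602,135)), and the collar is untouched. Descending now.

Call:
jog_arm:
  motion:
    - {"dx": -0.7,"dy": -3.3,"dz": 0,"wx": 0,"wy": 0,"wz": 0,"grip": 0.29}
    - {"dx": 0,"dy": 0,"dz": 18,"wx": 0,"wy": 0,"wz": 0,"grip": 0.29}
    - {"dx": 0,"dy": 0,"dz": 18,"wx": 0,"wy": 0,"wz": 0,"grip": 0.29}
    - {"dx": 0,"dy": 0,"dz": 10,"wx": 0,"wy": 0,"wz": 0,"grip": 0.29}
    - {"dx": 0,"dy": 0,"dz": 0,"wx": 0,"wy": 0,"wz": 0,"grip": 0.29}

```text
time: 3.7
ee_pos: [0.5552, -0.3168, 0.0975]
tcp_rot: [-0.001, 0.18, 0.984, 0.0]
force: [0.3, 0.7, -0.7]
finger_gap: 0.0618
gripper_force: 0.0
```

Call:
jog_arm:
  motion:
    - {"dx": 0,"dy": 0,"dz": 4,"wx": 0,"wy": 0,"wz": 0,"grip": 0.29}
    - {"dx": 0,"dy": 0,"dz": 4,"wx": 0,"wy": 0,"wz": 0,"grip": 0.29}
    - {"dx": 0,"dy": 0,"dz": 4,"wx": 0,"wy": 0,"wz": 0,"grip": 0.29}
    - {"dx": 0,"dy": 0,"dz": 4,"wx": 0,"wy": 0,"wz": 0,"grip": 0.29}
    - {"dx": 0,"dy": 0,"dz": 0,"wx": 0,"wy": 0,"wz": 0,"grip": 0.29}

```text
time: 4.2
ee_pos: [0.5563, -0.3175, 0.0829]
tcp_rot: [0.001, 0.18, 0.984, -0.0]
force: [-0.2, 0.2, 4.9]
finger_gap: 0.0619
gripper_force: 2.1
```

Call:
jog_arm:
  motion:
    - {"dx": 0,"dy": 0,"dz": 3,"wx": 0,"wy": 0,"wz": 0,"grip": 0.29}
    - {"dx": 0,"dy": 0,"dz": 3,"wx": 0,"wy": 0,"wz": 0,"grip": 0.29}
    - {"dx": 0,"dy": 0,"dz": 2,"wx": 0,"wy": 0,"wz": 0,"grip": 0.29}
    - {"dx": 0,"dy": 0,"dz": 0,"wx": 0,"wy": 0,"wz": 0,"grip": 0.29}
    - {"dx": 0,"dy": 0,"dz": 0,"wx": 0,"wy": 0,"wz": 0,"grip": 0.29}

```text
time: 4.7
ee_pos: [0.5563, -0.3175, 0.0759]
tcp_rot: [0.001, 0.18, 0.984, 0.0]
force: [-1.8, 0.7, 7.9]
finger_gap: 0.062
gripper_force: 3.9
```

Call:
jog_arm:
  motion:
    - {"dx": 0,"dy": 0,"dz": 1.5,"wx": 0,"wy": 0,"wz": 0,"grip": 0.29}
    - {"dx": 0,"dy": 0,"dz": 0,"wx": 0,"wy": 0,"wz": 0,"grip": 0.29}
    - {"dx": 0,"dy": 0,"dz": 0,"wx": 0,"wy": 0,"wz": 0,"grip": 0.29}
    - {"dx": 0,"dy": 0,"dz": 0,"wx": 0,"wy": 0,"wz": 0,"grip": 0.29}
    - {"dx": 0,"dy": 0,"dz": 0,"wx": 0,"wy": 0,"wz": 0,"grip": 0.29}

```text
time: 5.2
ee_pos: [0.5563, -0.3175, 0.0754]
tcp_rot: [0.001, 0.18, 0.984, 0.0]
force: [-3.8, 2.2, 12.8]
finger_gap: 0.0615
gripper_force: 6.5
```

Call:
jog_arm:
  grip_force: 25
  motion:
    - {"dx": 0,"dy": 0,"dz": 0,"wx": 0,"wy": 0,"wz": 0,"grip": 0.4}
    - {"dx": 0,"dy": 0,"dz": 0,"wx": 0,"wy": 0,"wz": 0,"grip": 0.5}
    - {"dx": 0,"dy": 0,"dz": 0,"wx": 0,"wy": 0,"wz": 0,"grip": 0.6}
    - {"dx": 0,"dy": 0,"dz": 0,"wx": 0,"wy": 0,"wz": 0,"grip": 0.7}
    - {"dx": 0,"dy": 0,"dz": 0,"wx": 0,"wy": 0,"wz": 0,"grip": 0.7}

```text
time: 5.7
ee_pos: [0.5575, -0.3182, 0.0755]
tcp_rot: [0.002, 0.18, 0.984, -0.0]
force: [-0.2, 0.4, 10.2]
finger_gap: 0.0356
gripper_force: 26.6
```

Call:
jog_arm:
  motion:
    - {"dx": 0,"dy": 0,"dz": -4,"wx": 0,"wy": 0,"wz": 0,"grip": 0.7}
    - {"dx": 0,"dy": 0,"dz": -6,"wx": 0,"wy": 0,"wz": 0,"grip": 0.7}
    - {"dx": 0,"dy": 0,"dz": -6,"wx": 0,"wy": 0,"wz": 0,"grip": 0.7}
    - {"dx": 0,"dy": 0,"dz": -6,"wx": 0,"wy": 0,"wz": 0,"grip": 0.7}
    - {"dx": 0,"dy": 0,"dz": 0,"wx": 0,"wy": 0,"wz": 0,"grip": 0.7}

```text
time: 6.2
ee_pos: [0.5576, -0.3164, 0.0958]
tcp_rot: [0.001, 0.18, 0.984, 0.0]
force: [5.1, -0.8, 0.6]
finger_gap: 0.0358
gripper_force: 25.0
```

Call:
jog_arm:
  motion:
    - {"dx": 0,"dy": 0,"dz": -6,"wx": 0,"wy": 0,"wz": 0,"grip": 0.7}
    - {"dx": 0,"dy": 0,"dz": -8,"wx": 0,"wy": 0,"wz": 0,"grip": 0.7}
    - {"dx": 0,"dy": 0,"dz": -10,"wx": 0,"wy": 0,"wz": 0,"grip": 0.7}
    - {"dx": 0,"dy": 0,"dz": -10,"wx": 0,"wy": 0,"wz": 0,"grip": 0.7}
    - {"dx": 0,"dy": 0,"dz": -10,"wx": 0,"wy": 0,"wz": 0,"grip": 0.7}

```text
time: 6.7
ee_pos: [0.5546, -0.3175, 0.1397]
tcp_rot: [-0.001, 0.181, 0.984, 0.0]
force: [-0.7, 0.2, -1.6]
finger_gap: 0.0355
gripper_force: 25.0
```

Call:
jog_arm:
  motion:
    - {"dx": 0,"dy": 0,"dz": -10,"wx": 0,"wy": 0,"wz": 0,"grip": 0.7}
    - {"dx": 0,"dy": 0,"dz": -15,"wx": 0,"wy": 0,"wz": 0,"grip": 0.7}
    - {"dx": 0,"dy": 0,"dz": -15,"wx": 0,"wy": 0,"wz": 0,"grip": 0.7}
    - {"dx": 0,"dy": 0,"dz": 0,"wx": 0,"wy": 0,"wz": 0,"grip": 0.7}
    - {"dx": 0,"dy": 0,"dz": 0,"wx": 0,"wy": 0,"wz": 0,"grip": 0.7}

```text
time: 7.2
ee_pos: [0.5561, -0.3173, 0.1796]
tcp_rot: [0.0, 0.18, 0.984, 0.0]
force: [-0.4, -0.1, -1.3]
finger_gap: 0.0354
gripper_force: 25.0
```

```bash
python3 t.py .556 -.054 .19
python3 - <<'E'
from h import *
a,d=snap('side')
cv2.imwrite('pics/crop3.png',cv2.resize(a[150:300,260:440],(720,600),interpolation=2)[...,::-1])
u,v,P=cloud('side',d)
m=(P[:,2]>.06)&(P[:,2]<.1)&(abs(P[:,0]-.556)<.07)&(abs(P[:,1]+.316)<.055); print(np.percentile(P[m,2],[10,50,90]).round(4))
E
```

```text
t 7.2 tcp [ 0.5561 -0.3173  0.1796] F [-0.4 -0.1 -1.3] gap 0.0354
tilt/axes [[-0.935, 0.355, 0.001], [0.355, 0.935, -0.0], [-0.001, 0.0, -1.0]]
delta tool mm [ 93.5 246.1 -10.4]
[0.0745 0.0881 0.0893]
```

View pics/crop3.png

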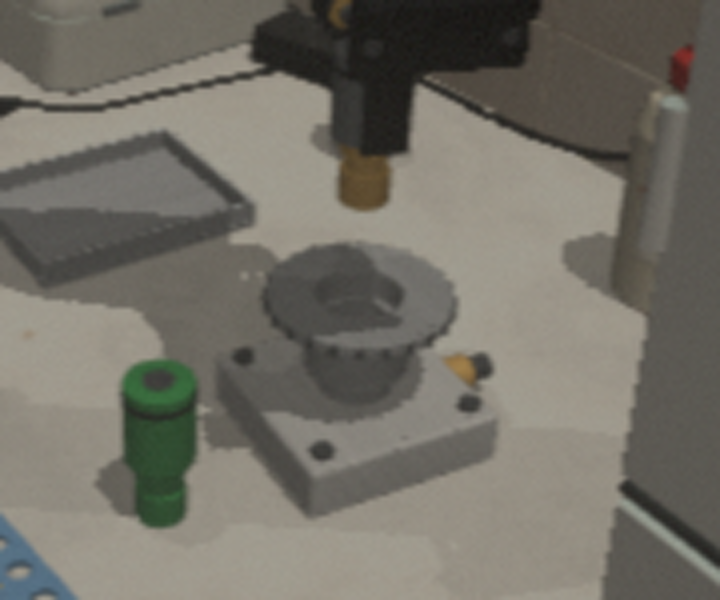

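The cartridge hangs upright in the fingers, with its nipple bottom at crop (364,208), and the collar is back up at 88 mm. Transferring to the tray.

Call:
jog_arm:
  motion:
    - {"dx": 8,"dy": 20,"dz": 0,"wx": 0,"wy": 0,"wz": 0,"grip": 0.7}
    - {"dx": 11,"dy": 30,"dz": 0,"wx": 0,"wy": 0,"wz": 0,"grip": 0.7}
    - {"dx": 12,"dy": 32,"dz": 0,"wx": 0,"wy": 0,"wz": 0,"grip": 0.7}
    - {"dx": 12,"dy": 32,"dz": 0,"wx": 0,"wy": 0,"wz": 0,"grip": 0.7}
    - {"dx": 12,"dy": 32,"dz": 0,"wx": 0,"wy": 0,"wz": 0,"grip": 0.7}

```text
time: 7.75
ee_pos: [0.5555, -0.1596, 0.1781]
tcp_rot: [-0.001, 0.18, 0.984, 0.0]
force: [0.2, -0.3, -1.3]
finger_gap: 0.0356
gripper_force: 25.0
```

Call:
jog_arm:
  motion:
    - {"dx": 12,"dy": 32,"dz": 0,"wx": 0,"wy": 0,"wz": 0,"grip": 0.7}
    - {"dx": 11,"dy": 30,"dz": 10,"wx": 0,"wy": 0,"wz": 0,"grip": 0.7}
    - {"dx": 9,"dy": 23,"dz": 15,"wx": 0,"wy": 0,"wz": 0,"grip": 0.7}
    - {"dx": 6,"dy": 15,"dz": 20,"wx": 0,"wy": 0,"wz": 0,"grip": 0.7}
    - {"dx": 0,"dy": 0,"dz": 20,"wx": 0,"wy": 0,"wz": 0,"grip": 0.7}

```text
time: 8.25
ee_pos: [0.5558, -0.0501, 0.1126]
tcp_rot: [-0.001, 0.178, 0.984, 0.001]
force: [1.1, 0.0, -1.4]
finger_gap: 0.0354
gripper_force: 25.0
```

Call:
jog_arm:
  motion:
    - {"dx": 0,"dy": 0,"dz": 20,"wx": 0,"wy": 0,"wz": 0,"grip": 0.7}
    - {"dx": 0,"dy": 0,"dz": 10,"wx": 0,"wy": 0,"wz": 0,"grip": 0.7}
    - {"dx": 0,"dy": 0,"dz": 10,"wx": 0,"wy": 0,"wz": 0,"grip": 0.7}
    - {"dx": 0,"dy": 0,"dz": 0,"wx": 0,"wy": 0,"wz": 0,"grip": 0.7}
    - {"dx": 0,"dy": 0,"dz": 0,"wx": 0,"wy": 0,"wz": 0,"grip": 0.7}

```text
time: 8.75
ee_pos: [0.5565, -0.0545, 0.0744]
tcp_rot: [0.0, 0.181, 0.984, 0.0]
force: [0.5, -1.0, -1.2]
finger_gap: 0.0356
gripper_force: 25.0
```

```bash
python3 t.py .556 -.054 .042
python3 - <<'E'
from h import *
a,d=snap('side')
cv2.imwrite('pics/crop4.png',cv2.resize(a[130:250,220:370],(750,600),interpolation=2)[...,::-1])
h=cv2.cvtColor(a,cv2.COLOR_RGB2HSV); m=cv2.inRange(h,(8,90,30),(28,255,255)); u,v,P=cloud('side',d)
k=(m[v,u]>0)&(abs(P[:,0]-.556)<.05)&(abs(P[:,1]+.054)<.05); q=P[k]; print(k.sum(),q.min(0).round(4),q.max(0).round(4),(u[k].min(),u[k].max(),v[k].min(),v[k].max()))
E
```

```text
t 8.75 tcp [ 0.5565 -0.0545  0.0744] F [ 0.5 -1.  -1.2] gap 0.0356
tilt/axes [[-0.935, 0.355, 0.0], [0.355, 0.935, -0.0], [-0.0, 0.0, -1.0]]
delta tool mm [ 0.6  0.2 32.4]
254 [ 0.5062 -0.1037  0.0409] [ 0.587  -0.0201  0.4803] (np.int64(258), np.int64(306), np.int64(0), np.int64(192))
```

View pics/crop4.png

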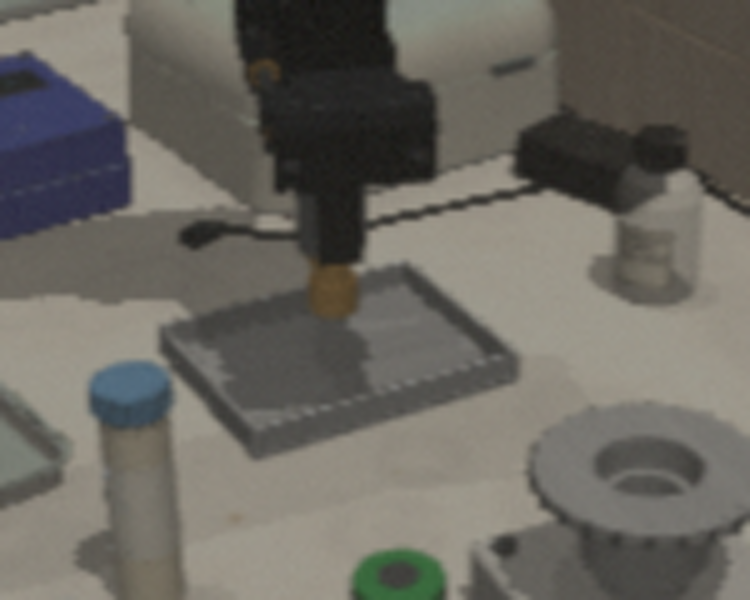

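The nipple (crop (333,295)) is over the tray interior with its bottom at about z 0.038 to 0.041, as expected. Lowering gently until contact.

Call:
jog_arm:
  motion:
    - {"dx": 0,"dy": 0,"dz": 10,"wx": 0,"wy": 0,"wz": 0,"grip": 0.7}
    - {"dx": 0,"dy": 0,"dz": 10,"wx": 0,"wy": 0,"wz": 0,"grip": 0.7}
    - {"dx": 0,"dy": 0,"dz": 7,"wx": 0,"wy": 0,"wz": 0,"grip": 0.7}
    - {"dx": 0,"dy": 0,"dz": 2,"wx": 0,"wy": 0,"wz": 0,"grip": 0.7}
    - {"dx": 0,"dy": 0,"dz": 0,"wx": 0,"wy": 0,"wz": 0,"grip": 0.7}

```text
time: 9.3
ee_pos: [0.5558, -0.0542, 0.0445]
tcp_rot: [-0.0, 0.18, 0.984, -0.0]
force: [0.3, 0.5, -0.9]
finger_gap: 0.0351
gripper_force: 25.0
```

Call:
jog_arm:
  motion:
    - {"dx": 0,"dy": 0,"dz": 1,"wx": 0,"wy": 0,"wz": 0,"grip": 0.7}
    - {"dx": 0,"dy": 0,"dz": 1,"wx": 0,"wy": 0,"wz": 0,"grip": 0.7}
    - {"dx": 0,"dy": 0,"dz": 0,"wx": 0,"wy": 0,"wz": 0,"grip": 0.7}
    - {"dx": 0,"dy": 0,"dz": 0,"wx": 0,"wy": 0,"wz": 0,"grip": 0.7}
    - {"dx": 0,"dy": 0,"dz": 0,"wx": 0,"wy": 0,"wz": 0,"grip": 0.7}

```text
time: 9.8
ee_pos: [0.5563, -0.0541, 0.0432]
tcp_rot: [0.0, 0.18, 0.984, 0.0]
force: [-0.7, -0.2, -1.3]
finger_gap: 0.0357
gripper_force: 25.0
```

Call:
jog_arm:
  motion:
    - {"dx": 0,"dy": 0,"dz": 1,"wx": 0,"wy": 0,"wz": 0,"grip": 0.7}
    - {"dx": 0,"dy": 0,"dz": 1,"wx": 0,"wy": 0,"wz": 0,"grip": 0.7}
    - {"dx": 0,"dy": 0,"dz": 0,"wx": 0,"wy": 0,"wz": 0,"grip": 0.7}
    - {"dx": 0,"dy": 0,"dz": 0,"wx": 0,"wy": 0,"wz": 0,"grip": 0.7}
    - {"dx": 0,"dy": 0,"dz": 0,"wx": 0,"wy": 0,"wz": 0,"grip": 0.7}

```text
time: 10.3
ee_pos: [0.5562, -0.0542, 0.0411]
tcp_rot: [0.0, 0.18, 0.984, 0.0]
force: [0.2, 0.8, -2.0]
finger_gap: 0.0359
gripper_force: 25.0
```

Call:
jog_arm:
  motion:
    - {"dx": 0,"dy": 0,"dz": 0.7,"wx": 0,"wy": 0,"wz": 0,"grip": 0.7}
    - {"dx": 0,"dy": 0,"dz": 0,"wx": 0,"wy": 0,"wz": 0,"grip": 0.7}
    - {"dx": 0,"dy": 0,"dz": 0,"wx": 0,"wy": 0,"wz": 0,"grip": 0.7}
    - {"dx": 0,"dy": 0,"dz": 0,"wx": 0,"wy": 0,"wz": 0,"grip": 0.7}
    - {"dx": 0,"dy": 0,"dz": 0,"wx": 0,"wy": 0,"wz": 0,"grip": 0.7}

```text
time: 10.8
ee_pos: [0.5563, -0.0542, 0.0405]
tcp_rot: [0.0, 0.18, 0.984, 0.0]
force: [-0.3, -0.2, 0.9]
finger_gap: 0.0356
gripper_force: 25.0
```

Call:
jog_arm:
  motion:
    - {"dx": 0,"dy": 0,"dz": 0.3,"wx": 0,"wy": 0,"wz": 0,"grip": 0.7}
    - {"dx": 0,"dy": 0,"dz": 0,"wx": 0,"wy": 0,"wz": 0,"grip": 0.7}
    - {"dx": 0,"dy": 0,"dz": 0,"wx": 0,"wy": 0,"wz": 0,"grip": 0.7}
    - {"dx": 0,"dy": 0,"dz": 0,"wx": 0,"wy": 0,"wz": 0,"grip": 0.7}
    - {"dx": 0,"dy": 0,"dz": 0,"wx": 0,"wy": 0,"wz": 0,"grip": 0.7}

```text
time: 11.3
ee_pos: [0.5564, -0.0542, 0.0404]
tcp_rot: [0.0, 0.18, 0.984, 0.0]
force: [-2.2, 0.7, 5.6]
finger_gap: 0.0355
gripper_force: 25.0
```

Solid contact at TCP z 0.0404, matching the tray floor. Releasing gently.

Call:
jog_arm:
  grip_force: 5
  motion:
    - {"dx": 0,"dy": 0,"dz": 0,"wx": 0,"wy": 0,"wz": 0,"grip": 0.7}
    - {"dx": 0,"dy": 0,"dz": 0,"wx": 0,"wy": 0,"wz": 0,"grip": 0.55}
    - {"dx": 0,"dy": 0,"dz": 0,"wx": 0,"wy": 0,"wz": 0,"grip": 0.5}
    - {"dx": 0,"dy": 0,"dz": 0,"wx": 0,"wy": 0,"wz": 0,"grip": 0.4}
    - {"dx": 0,"dy": 0,"dz": 0,"wx": 0,"wy": 0,"wz": 0,"grip": 0.3}

```text
time: 11.8
ee_pos: [0.556, -0.0542, 0.0398]
tcp_rot: [-0.0, 0.18, 0.984, -0.0]
force: [-0.9, -0.1, -0.8]
finger_gap: 0.0523
gripper_force: 0.0
```

Call:
jog_arm:
  motion:
    - {"dx": 0,"dy": 0,"dz": 0,"wx": 0,"wy": 0,"wz": 0,"grip": 0.3}
    - {"dx": 0,"dy": 0,"dz": -10,"wx": 0,"wy": 0,"wz": 0,"grip": 0.3}
    - {"dx": 0,"dy": 0,"dz": -20,"wx": 0,"wy": 0,"wz": 0,"grip": 0.3}
    - {"dx": 0,"dy": 0,"dz": -20,"wx": 0,"wy": 0,"wz": 0,"grip": 0.3}
    - {"dx": 0,"dy": 0,"dz": -30,"wx": 0,"wy": 0,"wz": 0,"grip": 0.3}

```text
time: 12.3
ee_pos: [0.5553, -0.0542, 0.1205]
tcp_rot: [-0.001, 0.181, 0.984, -0.0]
force: [0.6, -0.1, -0.2]
finger_gap: 0.0608
gripper_force: 0.0
```

Call:
jog_arm:
  motion:
    - {"dx": 0,"dy": 0,"dz": -30,"wx": 0,"wy": 0,"wz": 0,"grip": 0.3}
    - {"dx": 0,"dy": 0,"dz": -30,"wx": 0,"wy": 0,"wz": 0,"grip": 0.3}
    - {"dx": 0,"dy": 0,"dz": -10,"wx": 0,"wy": 0,"wz": 0,"grip": 0.3}
    - {"dx": 0,"dy": 0,"dz": 0,"wx": 0,"wy": 0,"wz": 0,"grip": 0.3}
    - {"dx": 0,"dy": 0,"dz": 0,"wx": 0,"wy": 0,"wz": 0,"grip": 0.3}

```text
time: 12.8
ee_pos: [0.5556, -0.054, 0.1892]
tcp_rot: [-0.001, 0.18, 0.984, -0.0]
force: [0.1, 0.2, -0.3]
finger_gap: 0.0607
gripper_force: 0.0
```

Run:
```python
from h import *
a,d=snap('side')
cv2.imwrite('pics/crop5.png',cv2.resize(a[130:280,200:400],(800,600),interpolation=2)[...,::-1])
u,v,P=cloud('side',d); k=(abs(P[:,0]-.556)<.04)&(abs(P[:,1]+.054)<.04)&(P[:,2]>.072)&(P[:,2]<.1); q=P[k]; print(k.sum(),np.median(q,0).round(4),q.max(0).round(4))
```

```text
132 [ 0.5526 -0.0633  0.0839] [ 0.5712 -0.0362  0.0865]
```

View pics/crop5.png

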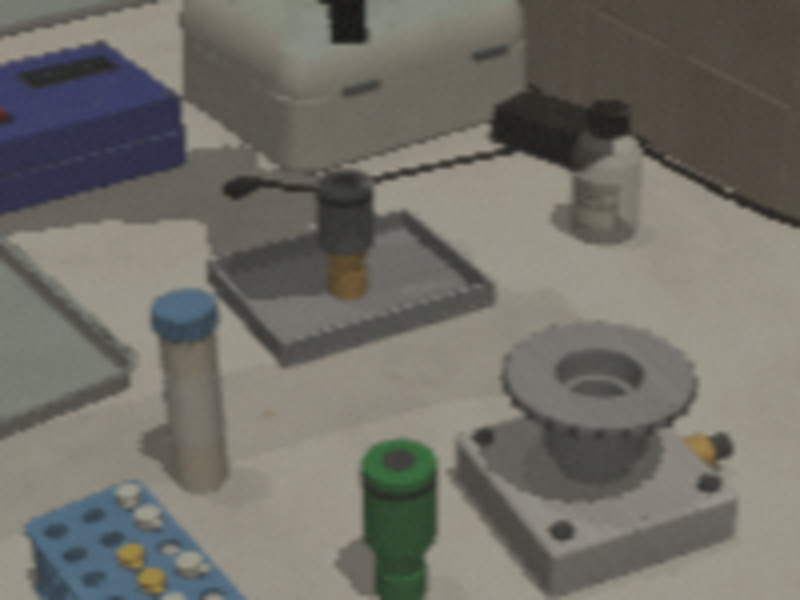

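The cartridge stands upright in the middle of the tray (crop (347,235)) with its top at z 0.084. The collar is up, the bystanders are in place and the gripper is clear.

```bash
python3 -c "
from h import *
print(ticket.finish_job())"
```

```text
the job is handed in; nothing more can be done
None
```

The job is handed in at about 13 s of the 58 s allowed: in the last image the cartridge stands upright on its nipple in the small steel tray, the collar is back up, the bystanders look undisturbed and the gripper is clear; no verdict came back.

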